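Move the hot steriliser lid with the lid lifter

ROBOT

A 7-joint arm with a two-finger parallel gripper is mounted at the origin on the work surface. World frame = base frame: x ahead of the robot, y to its left, z up, the work surface at z = 0. Lengths are in m, angles in rad, forces in N, time in s.
With the tool pointing down it reaches from about 0.425 to 0.875 m from the base axis. Payload 4.7 kg.
Tool frame: the origin (TCP) lies midway between the tips of the shut fingers; the grasp point (between the pads) lies 19 mm behind it (ctrl.grip_point_offset is the distance from the TCP to the grasp point, in m); z points along the fingers, y is the line along which they close (so a half turn about z gives the same grasp; the last joint's range is limited). The gripper opens to 87 mm and grips with 3 to 60 N. Pads are 19 mm wide; open, the fingers measure 117 mm over their backs; the gripper's body (75 mm by 190 mm) begins 51 mm behind the grasp point.
Start: joints at [-1.294, 0.321, -0.07, 1.45, 0.023, 1.371, -0.057], TCP at [0.169, 0.628, 0.19] pointing down, gripper open.
Joint ranges: [-2.86, 2.86], [-0.3, 2.09], [-1.38, 1.24], [0.06, 2.45], [-1.56, 4.7], [0.09, 2.05], [-2.69, 2.69]. Speed limits (rad/s): [2.57, 2.57, 3.14, 3.14, 3.14, 3.14, 3.14].

INTERFACE

Orientations are given as a rotation vector (axis times angle).
In Python, from bench import ctrl gives the robot as it stands. The module is installed in compiled form; this text tells all that it offers.
- The arm moves only by the shell command python3 -m handwheel 'ROWS' [OPENING] [FORCE]. ROWS is JSON, a list of rows, each an object of numbers: "x", "y", "z": the shift along the tool's x, y, z in m; "wx", "wy", "wz": the turn, a rotation vector about the tool's x, y, z in degrees. A call has 1 to 10 rows; each row is the pose to reach, as a shift and turn from the pose commanded when the call began, along the tool's axes at that moment; what a row does not reach only later rows make up. A row lasts 1/12 s, in which the tool goes at most 41.7 mm and 7.16 degrees, less where a joint would pass 70% of its speed; a pose out of reach is approached as far as the arm can. A call with a gripper value outside its range is refused whole. OPENING is the finger opening in m, from 0 to 0.087, set as the call begins (- or left out, the last holds). The fingers move at their own pace and stop on an object; FORCE is the grip in N (left out, the last holds). Time passes only in rows, so rows that repeat a pose let the fingers close. It gives the time, the measured TCP pose, the force, the opening and the grip force at its end, in the units of the state.
- ctrl.get_state(): the state, without advancing time (a new reading comes with each control period).
- ctrl.get_image(name): name is "scene" or "top" or "wrist"; returns a dict with "image" (384x512x3 uint8, red, green, blue), "K" (3x3 intrinsics, pixels), "k1" (the pictures are not rectified: a ray, as slopes to the right and down, at radius r is drawn at 1 + k1 r^2 times it, then the intrinsics apply), "world_to_cam" (4x4, takes a point from world to camera coordinates); the wrist camera has in their place "hand_eye" (4x4, takes a point from camera to tool coordinates, whose origin is the TCP and whose axes are the flange's). Camera axes: x right, y down, z forward; pixel columns grow to the right and rows downward; lengths in m; the calibration is good to about 2 mm. A picture is of the moment at which its call begins: read the wrist's pose just before it. There is no depth.
- ctrl.close_job(): hands the job in; it is judged then, once.
The state is a dict: "time": time; "joint_positions": joint angles; "qd": joint speeds; "joint_torque": joint torques, N m; "position": TCP position; "tool_rot": TCP orientation; "ft_force": force on the tool from outside, world axes, zero at the start; "torque": the same for the moment, N m; "grip_width": opening from 0.0 (shut) to 1.0 (fully open); "grip_force": force on a finger pad.
Only numpy, scipy, OpenCV 4.12 (cv2) and the standard library are available. Lean on these libraries where they do the work, as an engineer would, in place of code of your own. Each camera call takes 0.05 s, during which the arm holds its last target. There are 200 camera calls.

TASK

The lid of the steriliser pot is hot: take the lid lifter from its rack, hook it under the lid's loop handle where the lid balances, lift the lid clear of the pot and hold it there level (within about 4 degrees), then carry it slowly, lay it gently in the middle of the blue rest, unhook, and hang the lifter back in its rack. Never let the lid tip steeply or drop, touch lid and pot only with the lifter, and leave everything else where it is.

Things in the scene. Friction and masses are not known exactly. Their poses are not given: they have to be found in the camera images.
- lid: Hot round steel lid, 210 mm across, 4 mm thick, 0.28 kg plus its two loggers, lying on the pot's rim. Origin: centre of its underside; z up, y along its handle's bar. The loggers differ in mass, so it balances not at the bar's middle but up to 32 mm to either side along it; trial lifts must find where (carried elsewhere, its heavier end dips). Across the bar (x) it balances by itself.
- lid_bar (a point): Middle of the bar of the lid's loop handle, on the bar's axis, 54 mm above the lid's underside; axes as the lid's. The bar is round, 8 mm thick, straight and level from y = -52 to +52 mm, and ends in two legs at y = -60 and +60 mm; 46 mm clear between plate and bar. The lid's centre of mass lies 40 to 47 mm below the bar's axis.
- logger_l: Green steel-cased temperature logger fixed on the lid's plate, 60 mm in x, 24 mm in y, 28 mm high, centred 82 mm from the lid's centre on its +y side. Weighs anything from 44 to 264 g, which cannot be seen. Origin: centre of its underside.
- logger_r: The same kind of logger on the lid's -y side, 82 mm from the lid's centre; its mass is another, also from 44 to 264 g.
- pot: Hot steel steriliser pot fixed to the bench, round, 196 mm across, rim 55 mm above the bench, with a black control box (to 123 mm from the centre, 34 mm high) on its -x side. Origin: centre of its underside on the bench, z up. Stands left or right of the rest.
- rest: Lid rest: blue square open tray fixed to the bench, 260 x 260 mm outside, 24 mm high, walls and floor 5 mm thick, empty. Origin: centre of its underside on the bench; x and y along its sides.
- lifter: Lid lifter hanging upright in its rack, loose, 180 g. From above: orange handle, steel collar 32 mm across and 5 mm thick, round shank 8 mm thick down to z = -35 mm, then a C-shaped hook whose mouth is open towards +x. Origin: centre of the collar's underside; z up along the handle.
- lifter_grip (a point): Middle of the lifter's orange handle, 37 mm above the lifter's origin; axes as the lifter's. The handle is 24 mm in x, 16 mm in y and 60 mm high; pinch it across its 16 mm.
- hook_seat (a point): Where the axis of the lid's bar lies when seated in the hook: 98 mm right below the lifter's origin; axes as the lifter's. The hook is 10 mm wide in y; its back is at x = -22 mm; its saddle is 12 mm long in x, its underside 10 mm below this point; its tip is at x = +16 mm, 7 mm above it. To pass the bar over the tip, keep this point 12 to 22 mm below the bar's axis.
- rack: Rack fixed to the bench: base, post (44 to 60 mm from the origin on its +x side) and a level fork open towards its own -x. Two prongs 10 mm wide, 14 mm apart, tops 140 mm above the bench; at their tips, 20 to 25 mm on the -x side of the origin, a lip 6 mm high. Origin: on the bench right below the hung lifter.
- rack_seat (a point): Where the lifter's origin lies when hung: between the prongs, level with their tops; axes as the rack's. The shank hangs in the gap, the collar lies on the prongs. To take it out, raise it 10 to 20 mm and draw it out along the rack's -x by 50 mm or more; to hang it, the reverse, turned any way round.
- tape: Bystander: yellow roll of tape lying flat, 90 mm across, 24 mm high. Origin at its underside. Leave it alone.
- scissors: Bystander: green-handled scissors lying flat, 165 mm long. Origin at its underside. Leave it alone.
- sanitiser: Bystander: white bottle with a blue cap, 60 mm across, 150 mm high. Origin at its underside. Leave it alone.
- scrub: Bystander: hand brush lying flat. Origin at its underside. Leave it alone.
- spice: Bystander: amber jar with a red cap, 60 mm across, 80 mm high. Origin at its underside. Leave it alone.
Things that resemble listed ones, but are neither listed nor needed, are in the scene too. There is more than one size of the lifter; the job needs the larger.

How it is judged:
On the way, in this order (a step that is already met when the one before it is completed fails the run):
1. the lid hangs level on the lifter (within 0.08 rad), at least 30 mm above the pot's rim, for half a second (z of lid in the frame of pot above 0.085 m and angle between lid's own z axis and vertical below 0.08 rad and contact force between lifter and lid above 1 N and horizontal distance between lid and pot below 0.1 m), for 0.5 s.
2. the lid lies flat in the rest (horizontal distance between lid and rest below 0.03 m and z of lid in the frame of rest below 0.01 m and angle between lid's own z axis and vertical below 0.05 rad and contact force between lid and rest above 1 N), for 0.2 s.
At the end, for the whole second after the job is handed in: The lid lies flat (within 0.05 rad) on the floor of the rest, its centre within 30 mm of the rest's centre; the lifter hangs in the rack, upright within 0.12 rad, its origin within 12 mm of the seat; both are still and released (horizontal distance between lid and rest below 0.03 m and z of lid in the frame of rest below 0.01 m and angle between lid's own z axis and vertical below 0.05 rad and distance between lifter and rack_seat below 0.012 m and angle between lifter's own z axis and vertical below 0.12 rad and contact force between lifter and lid below 0.1 N and linear speed of each of lifter, lid below 0.02 m/s); the robot touches nothing.
It fails at once if the lid tips by more than 0.25 rad (angle between lid's own z axis and vertical above 0.25 rad).
It fails at once if the lid drops or is flung (faster than 0.5 m/s) (linear speed of lid above 0.5 m/s).
It fails at once if the gripper or arm touches the hot lid or pot (contact force between any of the fingers, the arm and lid above 0.5 N or contact force between any of the fingers, the arm and pot above 0.5 N).
It fails at once if a bystander is moved by more than 30 mm (distance of any of tape, scissors, sanitiser, scrub, spice from where it was at the start of the episode above 0.03 m).
It also fails if it takes over 72 s, if anything falls off the work surface, if the arm or the gripper's body presses on something with over 40 N, if the wrist force passes 120 N, or if a joint passes its speed limit or range.

## Working session

There is one attempt and no reset: what is moved stays moved. The work goes in short steps, Python scripts to look and compute and a shell command to move; the robot and the scene stay as the last step left them, time stands still between calls to the robot, and variables do not carry over. Pictures are saved under pics/ and viewed, at most 10 in all, crops included, and the job is handed in when it is done.

```bash
mkdir -p pics; cat > h.py <<'E'
import numpy as np, cv2
from scipy.spatial.transform import Rotation as R
from bench import ctrl
def get(name):
    s=ctrl.get_state(); d=ctrl.get_image(name)
    if name=="wrist":
        T=np.eye(4);T[:3,:3]=R.from_rotvec(s["tool_rot"]).as_matrix();T[:3,3]=s["position"]
        d["world_to_cam"]=np.linalg.inv(T@np.array(d["hand_eye"]))
    return d
def save(d,f,crop=None,scale=1):
    im=d["image"][:,:,::-1]
    if crop: a,b,c,e=crop; im=im[b:e,a:c]
    cv2.imwrite(f,cv2.resize(im,None,fx=scale,fy=scale,interpolation=cv2.INTER_CUBIC))
def ray(d,u,v):
    K=np.array(d["K"]);k1=d["k1"]
    p=cv2.undistortPoints(np.array([[[u,v]]],float),K,np.array([k1,0,0,0,0.]))[0,0]
    C=np.linalg.inv(np.array(d["world_to_cam"]))
    return C[:3,3],C[:3,:3]@np.array([p[0],p[1],1])
def onz(d,u,v,z):
    o,r=ray(d,u,v); return o+r*(z-o[2])/r[2]
def proj(d,P):
    W=np.array(d["world_to_cam"]);K=np.array(d["K"])
    c=W[:3,:3]@np.array(P)+W[:3,3];q=c[:2]/c[2];q=q*(1+d["k1"]*(q@q));return K[:2,:2]@q+K[:2,2]
def tri(d1,p1,d2,p2):
    o1,r1=ray(d1,*p1);o2,r2=ray(d2,*p2)
    t=np.linalg.lstsq(np.c_[r1,-r2],o2-o1,rcond=None)[0]
    a=o1+r1*t[0];b=o2+r2*t[1];return (a+b)/2,np.linalg.norm(a-b)
E
python3 - <<'E'
from h import *
import pickle
np.set_printoptions(precision=3,suppress=True)
for n in("scene","top"):
    d=get(n);save(d,f"pics/{n}0.png",scale=1.5);pickle.dump(d,open(n+".pkl","wb"));print(n,np.linalg.inv(d["world_to_cam"]),d["k1"])
s=ctrl.get_state();print(s);print(R.from_rotvec(s["tool_rot"]).as_matrix())
E
```

```text
scene [[-0.715  0.558 -0.421  0.957]
 [ 0.699  0.567 -0.436  0.457]
 [-0.004 -0.606 -0.795  0.962]
 [ 0.     0.     0.     1.   ]] -0.046049755816058156
top [[-0.012 -0.981  0.191  0.227]
 [-1.     0.013  0.003 -0.013]
 [-0.006 -0.191 -0.982  1.715]
 [ 0.     0.     0.     1.   ]] -0.1612946394277615
{'time': 0.1, 'joint_positions': array([-1.294,  0.322, -0.07 ,  1.452,  0.023,  1.371, -0.057]), 'qd': array([-0.   , -0.001,  0.001, -0.003,  0.002, -0.   , -0.001]), 'joint_torque': array([ -0.   , -49.257,  -0.406, -31.34 ,  -0.064,   0.039,   0.   ]), 'position': array([0.169, 0.627, 0.189]), 'tool_rot': array([-0.412, -3.114,  0.003]), 'ft_force': array([ 0.164, -0.641, -0.236]), 'torque': array([ 0.004, -0.041, -0.015]), 'grip_force': 0.0, 'grip_width': 1.0005855964952566}
[[-0.966  0.26  -0.   ]
 [ 0.26   0.966 -0.002]
 [-0.    -0.002 -1.   ]]
```

View pics/scene0.png

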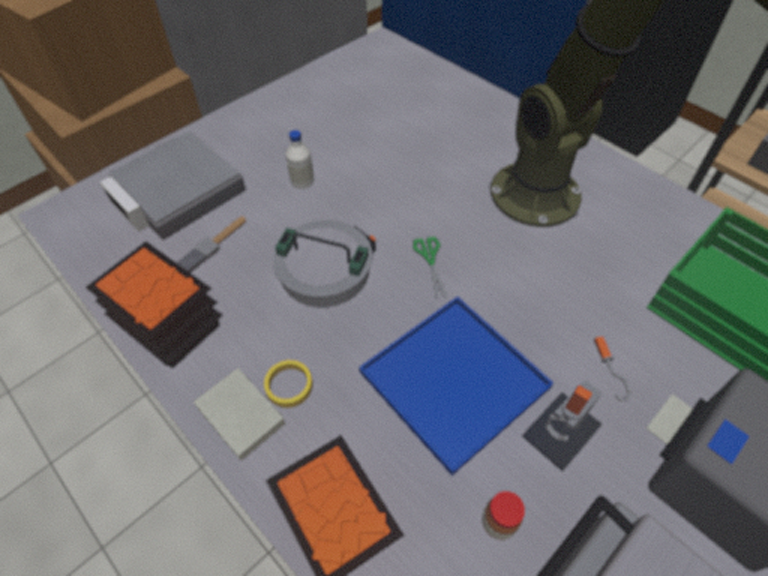

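View pics/top0.png

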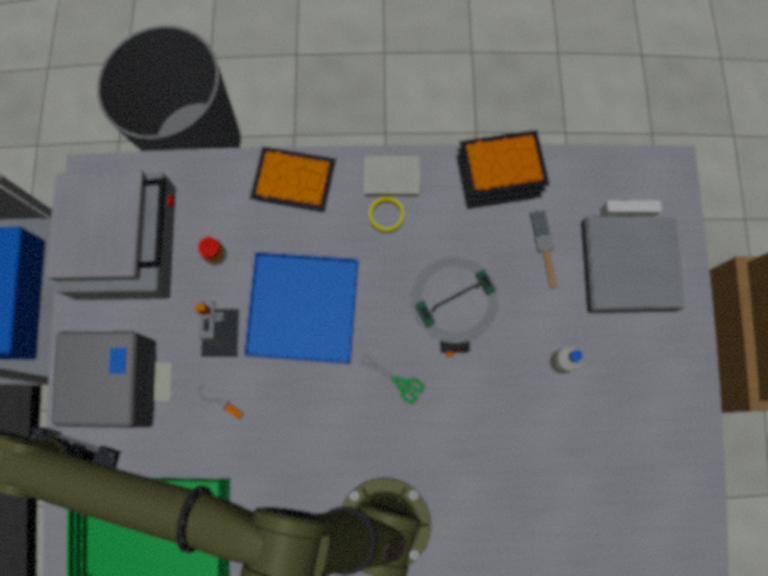

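The scene view shows the rack with its hanging lifter at about (565,430), a smaller lifter lying loose at (612,365), the pot and lid at (323,262), and the rest at (455,385). The top view shows the rack at (218,325), the loose lifter at (222,402), the lid at (455,298) and the rest at (302,307).

Things that could be taken for the lifter: the hanging orange handle at scene (580,398), and the loose hook with orange handle at scene (603,348). I choose the hanging one because it is in the rack.

```bash
python3 - <<'E'
from h import *
import pickle
np.set_printoptions(precision=3,suppress=True)
S=pickle.load(open("scene.pkl","rb"));T=pickle.load(open("top.pkl","rb"))
def comps(d,lo,hi,amin=12):
    h=cv2.cvtColor(d["image"],cv2.COLOR_RGB2HSV);m=cv2.inRange(h,lo,hi)
    n,l,st,c=cv2.connectedComponentsWithStats(m);return [(c[i].round(1),st[i][:5],l==i) for i in range(1,n) if st[i,4]>=amin]
for nm,d in(("S",S),("T",T)):
    print(nm,"orange");[print(c,s) for c,s,_ in comps(d,(3,150,90),(18,255,255))]
    print("green");[print(c,s) for c,s,_ in comps(d,(60,60,20),(90,255,120))]
    for c,s,m in comps(d,(105,150,60),(120,255,255),2000):
        cnt=max(cv2.findContours(m.astype(np.uint8),0,2)[0],key=cv2.contourArea)
        q=cv2.approxPolyDP(cnt,12,True)[:,0];P=[onz(d,*p,0.024) for p in q];print("blue",q.tolist(),np.array(P),np.mean(P,0),[np.linalg.norm(P[i]-P[i-1]) for i in range(len(P))])
a=cv2.resize(S["image"][240:325,335:425,::-1],None,fx=4.4,fy=4.4,interpolation=2)
b=cv2.resize(T["image"][185:260,115:185,::-1],None,fx=5,fy=5,interpolation=2)
H=max(a.shape[0],b.shape[0]);f=lambda x:cv2.copyMakeBorder(x,0,H-x.shape[0],0,0,0)
cv2.imwrite("pics/c1.png",np.hstack([f(a),f(b)]))
E
```

```text
S orange
[ 97.9 191.5] [  64  165   69   55 1995]
[401.3 231.2] [398 225   8  13  57]
[388.1 261.8] [383 258  11   9  52]
[221.9 339.5] [ 185  298   75   85 3505]
green
[489.1 162. ] [ 450  141   62   46 1301]
[192.9 154.1] [191 153   5   3  12]
[189.  163.3] [185 157  10  13  49]
[284.8 166.6] [276 159  16  18 109]
[238.6 173.6] [234 165  11  17  67]
[474.6 216.4] [ 432  182   80   72 2476]
blue [[256, 16], [315, 47], [323, 35], [318, 48], [346, 62], [389, 0], [256, 0]] [[-0.271 -0.815  0.024]
 [-0.269 -0.433  0.024]
 [-0.373 -0.472  0.024]
 [-0.273 -0.418  0.024]
 [-0.277 -0.266  0.024]
 [-0.894 -0.448  0.024]
 [-0.387 -0.934  0.024]] [-0.392 -0.541  0.024] [np.float64(0.16598850938743398), np.float64(0.38229196275824096), np.float64(0.11060258818991157), np.float64(0.11334578208755808), np.float64(0.1528426877400423), np.float64(0.6436571563322755), np.float64(0.7022922811394278)]
blue [[305, 200], [241, 245], [300, 313], [366, 257]] [[0.396 0.088 0.024]
 [0.643 0.063 0.024]
 [0.668 0.31  0.024]
 [0.421 0.335 0.024]] [0.532 0.199 0.024] [np.float64(0.24873421230707785), np.float64(0.2482505987883797), np.float64(0.24786524527284198), np.float64(0.2486755909242976)]
T orange
[335.8 107.8] [ 311   90   51   37 1447]
[194.7 118.3] [ 171  101   49   36 1330]
[139.5 169.3] [135 166  11   7  27]
[133.5 204.9] [130 203   7   5  28]
[155.4 273.7] [150 270  11   9  47]
green
[323.1 187.7] [318 180  12  16  81]
[282.7 208.8] [278 201  11  16  79]
[272.  258.4] [261 251  22  18 234]
[134.9 323.2] [102 319  51  15 314]
[ 70.3 363.7] [ 44 339 109  45 922]
blue [[171, 169], [164, 235], [231, 241], [237, 173]] [[0.66  0.307 0.024]
 [0.413 0.327 0.024]
 [0.389 0.083 0.024]
 [0.641 0.06  0.024]] [0.525 0.194 0.024] [np.float64(0.24766390305311436), np.float64(0.24796480654507166), np.float64(0.24562347486238678), np.float64(0.25305015322136387)]
```

View pics/c1.png

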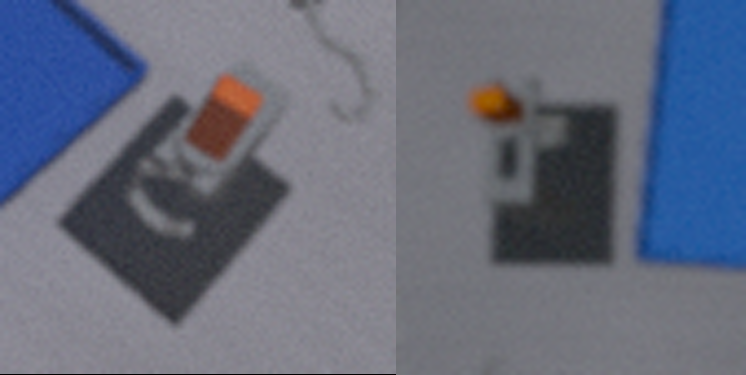

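```bash
python3 - <<'E'
from h import *
import pickle
np.set_printoptions(precision=3,suppress=True)
S=pickle.load(open("scene.pkl","rb"));T=pickle.load(open("top.pkl","rb"))
print("handle top",tri(S,(389.5,261.1),T,(133.8,205)))
for z in(.207,):print(onz(S,389.5,261.1,z),onz(T,133.8,205,z))
a=lambda u,v:onz(T,115+(u-396)/5,185+v/5,0.0)
print("base T",a(492,102),a(615,105),a(613,262),a(492,262))
b=lambda u,v:onz(S,335+u/4.4,240+v/4.4,0.0)
print("base S",b(180,95),b(290,188),b(178,325),b(60,220))
b=lambda u,v,z:onz(S,335+u/4.4,240+v/4.4,z)
print("logger",tri(S,(238.6,173.6),T,(282.7,208.8)),tri(S,(189,160.5),T,(323.1,187.7)))
for s,t in(((238.6,173.6),(282.7,208.8)),((189,160.5),(323.1,187.7))):print(onz(S,*s,.08),onz(T,*t,.08))
d=get("wrist");save(d,"pics/w0.png",scale=1.2)
print(d["hand_eye"],proj(d,[.53,.43,.1]))
print(d["world_to_cam"])
E
```

```text
handle top (array([0.493, 0.399, 0.199]), np.float64(0.006257647819129809))
[0.496 0.402 0.207] [0.493 0.394 0.207]
base T [0.528 0.448 0.   ] [0.524 0.354 0.   ] [0.407 0.353 0.   ] [0.407 0.444 0.   ]
base S [0.399 0.361 0.   ] [0.402 0.446 0.   ] [0.523 0.446 0.   ] [0.521 0.357 0.   ]
logger (array([ 0.496, -0.104,  0.072]), np.float64(0.000664761755148099)) (array([ 0.572, -0.252,  0.073]), np.float64(0.0033001564657718576))
[ 0.5   -0.098  0.08 ] [ 0.495 -0.104  0.08 ]
[ 0.576 -0.248  0.08 ] [ 0.569 -0.25   0.08 ]
[[-0.001 -0.956 -0.292  0.081]
 [ 1.    -0.001 -0.     0.   ]
 [-0.    -0.292  0.956 -0.196]
 [ 0.     0.     0.     1.   ]] [190.204 455.33 ]
[[ 0.261  0.965 -0.002 -0.649]
 [ 0.923 -0.249  0.292 -0.035]
 [ 0.281 -0.078 -0.956  0.393]
 [ 0.     0.     0.     1.   ]]
```

```bash
python3 -m handwheel '[{"z":-0.04},{"z":-0.08},{"z":-0.12},{"x":-0.03,"y":-0.015,"z":-0.14},{"x":-0.07,"y":-0.027,"z":-0.14},{"x":-0.11,"y":-0.04,"z":-0.14},{"x":-0.15,"y":-0.055,"z":-0.14},{"x":-0.19,"y":-0.07,"z":-0.14},{"x":-0.23,"y":-0.085,"z":-0.14},{"x":-0.27,"y":-0.1,"z":-0.14}]'
python3 -m handwheel '[{"x":-0.04,"y":-0.015},{"x":-0.08,"y":-0.03},{"x":-0.1,"y":-0.039},{"x":-0.1,"y":-0.039},{"x":-0.1,"y":-0.039},{"x":-0.1,"y":-0.039}]'
python3 - <<'E'
from h import *
import pickle
d=get("wrist");save(d,"pics/w1.png",scale=1.5);pickle.dump(d,open("w1.pkl","wb"))
print(ctrl.get_state()["position"],ctrl.get_state()["tool_rot"])
E
```

```text
[0.16878517 0.62731106 0.18975931] [-4.11555011e-01 -3.11441062e+00  1.91175705e-03]invalid input at $[0]: expected keys x, y, z, wx, wy, wz
invalid input at $[0]: expected keys x, y, z, wx, wy, wz
```

View pics/w1.png

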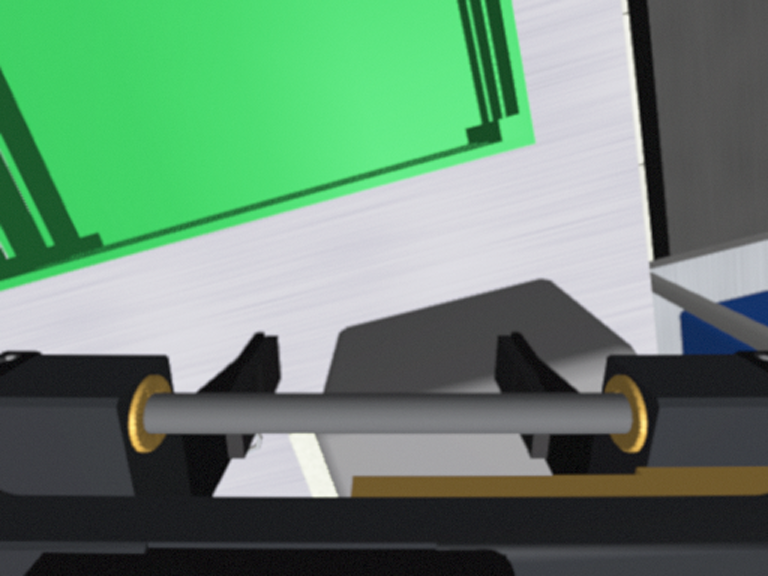

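```bash
python3 -m handwheel '[{"x":0,"y":0,"z":-0.04,"wx":0,"wy":0,"wz":0},{"x":0,"y":0,"z":-0.08,"wx":0,"wy":0,"wz":0},{"x":0,"y":0,"z":-0.12,"wx":0,"wy":0,"wz":0},{"x":-0.03,"y":-0.015,"z":-0.14,"wx":0,"wy":0,"wz":0},{"x":-0.07,"y":-0.027,"z":-0.14,"wx":0,"wy":0,"wz":0},{"x":-0.11,"y":-0.04,"z":-0.14,"wx":0,"wy":0,"wz":0},{"x":-0.15,"y":-0.055,"z":-0.14,"wx":0,"wy":0,"wz":0},{"x":-0.19,"y":-0.07,"z":-0.14,"wx":0,"wy":0,"wz":0},{"x":-0.23,"y":-0.085,"z":-0.14,"wx":0,"wy":0,"wz":0},{"x":-0.27,"y":-0.1,"z":-0.14,"wx":0,"wy":0,"wz":0}]'
python3 -m handwheel '[{"x":-0.04,"y":-0.015,"z":0,"wx":0,"wy":0,"wz":0},{"x":-0.08,"y":-0.03,"z":0,"wx":0,"wy":0,"wz":0},{"x":-0.1,"y":-0.039,"z":0,"wx":0,"wy":0,"wz":0},{"x":-0.1,"y":-0.039,"z":0,"wx":0,"wy":0,"wz":0},{"x":-0.1,"y":-0.039,"z":0,"wx":0,"wy":0,"wz":0}]'
python3 - <<'E'
from h import *
import pickle
d=get("wrist");save(d,"pics/w2.png",scale=1.5);pickle.dump(d,open("w2.pkl","wb"))
print(ctrl.get_state()["position"],ctrl.get_state()["tool_rot"])
E
```

```text
time: 1.03
position: [0.4011, 0.4622, 0.3305]
tool_rot: [0.411, 3.115, 0.0]
ft_force: [0.1, 0.6, -0.5]
grip_width: 1.004
grip_force: 0.0
time: 1.45
position: [0.4877, 0.3983, 0.3301]
tool_rot: [-0.418, -3.113, 0.001]
ft_force: [-0.3, 0.8, -0.4]
grip_width: 1.0
grip_force: 0.0
[0.48597623 0.40023046 0.33017444] [-4.12242169e-01 -3.11336970e+00 -3.46692022e-04]
```

View pics/w2.png

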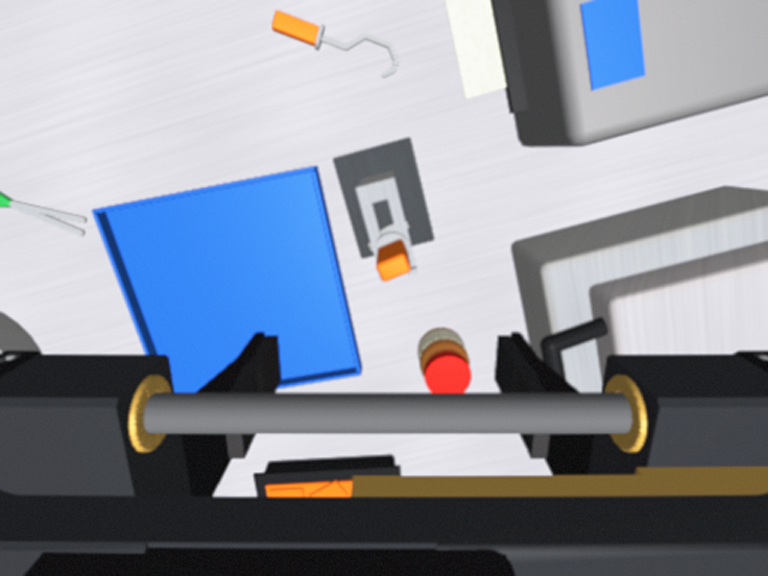

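The wrist view shows the rack at (385,200), its fork's closed end at (375,185), and the orange handle at (395,263) on the fork's open end. The spice jar is at (448,375) and the loose small lifter at (335,40).

```bash
python3 - <<'E'
from h import *
import pickle
np.set_printoptions(precision=3,suppress=True)
d=pickle.load(open("w2.pkl","rb"))
save(d,"pics/c2.png",(210,85,310,205),5)
h=cv2.cvtColor(d["image"],cv2.COLOR_RGB2HSV)
m=cv2.inRange(h,(5,150,60),(20,255,255));m[:, :210]=0;m[:,310:]=0;m[:140]=0;m[210:]=0
v=h[:,:,2][m>0];print(np.percentile(v,[5,25,50,75,95]))
t=(m>0)&(h[:,:,2]>np.percentile(v,95)-25)
c=max(cv2.findContours(t.astype(np.uint8),0,2)[0],key=cv2.contourArea);r=cv2.minAreaRect(c);B=cv2.boxPoints(r)
print(B);P=np.array([onz(d,*p,.207) for p in B]);print(P,P.mean(0),[np.linalg.norm(P[i]-P[i-1]) for i in range(4)])
print("jar",onz(d,448/1.5,375/1.5,.08))
print("base",[onz(d,u/1.5,v/1.5,0)[:2] for u,v in((334,158),(410,138),(433,240),(361,258))])
print("rest",[onz(d,u/1.5,v/1.5,.024)[:2] for u,v in((94,212),(317,168),(360,374))])
E
```

```text
[142. 145. 252. 254. 254.]
[[250.627 175.905]
 [268.805 168.331]
 [273.479 179.55 ]
 [255.302 187.124]]
[[0.487 0.39  0.207]
 [0.484 0.412 0.207]
 [0.498 0.413 0.207]
 [0.501 0.391 0.207]] [0.492 0.402 0.207] [np.float64(0.013999702051118532), np.float64(0.02188747535871157), np.float64(0.013886925275650497), np.float64(0.022140525506783852)]
jar [0.663 0.421 0.08 ]
base [array([0.404, 0.358]), array([0.406, 0.447]), array([0.526, 0.445]), array([0.525, 0.355])]
rest [array([0.388, 0.081]), array([0.409, 0.34 ]), array([0.664, 0.314])]
```

View pics/c2.png

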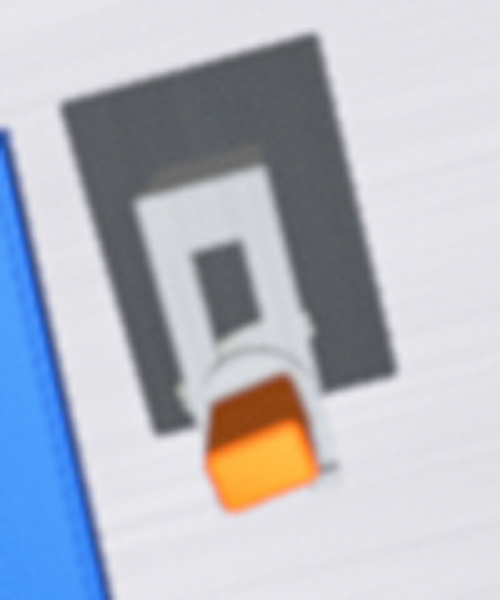

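```bash
python3 - <<'E'
from h import *
import pickle
np.set_printoptions(precision=0,suppress=True)
S=pickle.load(open("scene.pkl","rb"));d=pickle.load(open("w2.pkl","rb"))
O=np.array([.492,.402,.14])
# hook points: shank end, back top, back bottom, saddle, tip (lifter x,z)
pts=dict(collar=(0,0),shankend=(0,-.035),back=(-.022,-.06),backlow=(-.022,-.1),under=(0,-.106),tip=(.016,-.091))
for s in(1,-1):
    ax=np.array([-.1*s,s,0])
    for k,(x,z) in pts.items():
        P=O+ax*x+[0,0,z]
        a=proj(S,P);b=proj(d,P);print(s,k,(a-[335,240])*4.4,(b-[210,85])*5)
for n,P in dict(lipL=[.515,.385,.146],lipR=[.515,.419,.146],frontbase=[.525,.40,0]).items(): print(n,(proj(S,P)-[335,240])*4.4,(proj(d,P)-[210,85])*5)
im=S["image"][265:320,340:400,::-1];cv2.imwrite("pics/c3.png",cv2.resize(cv2.convertScaleAbs(im,alpha=1.5),None,fx=10,fy=10,interpolation=2))
E
```

```text
1 collar [209. 142.] [258. 398.]
1 shankend [192. 169.] [257. 372.]
1 back [147. 163.] [189. 382.]
1 backlow [131. 191.] [193. 357.]
1 under [161. 217.] [255. 331.]
1 tip [192. 224.] [302. 321.]
-1 collar [209. 142.] [258. 398.]
-1 shankend [192. 169.] [257. 372.]
-1 back [215. 210.] [324. 330.]
-1 backlow [197. 236.] [318. 310.]
-1 under [161. 217.] [255. 331.]
-1 tip [143. 191.] [209. 356.]
lipL [161. 145.] [220. 501.]
lipR [214. 188.] [343. 468.]
frontbase [113. 273.] [272. 403.]
```

View pics/c3.png

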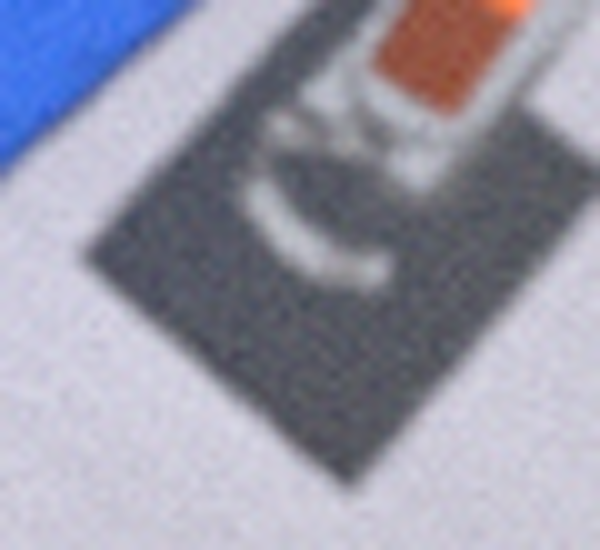

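The close crop shows the hanging lifter's hook: its back at (260,150) on the rest's side and its tip at (385,270) on the far side. The mouth therefore opens towards world +y, and the handle's yaw is about 96°. I'll turn the gripper 69° to match.

```bash
python3 -m handwheel '[{"x":0,"y":0,"z":0,"wx":0,"wy":0,"wz":7},{"x":0,"y":0,"z":0,"wx":0,"wy":0,"wz":14},{"x":0,"y":0,"z":0,"wx":0,"wy":0,"wz":21},{"x":0,"y":0,"z":0,"wx":0,"wy":0,"wz":28},{"x":0,"y":0,"z":0,"wx":0,"wy":0,"wz":35},{"x":0,"y":0,"z":0,"wx":0,"wy":0,"wz":42},{"x":0,"y":0,"z":0,"wx":0,"wy":0,"wz":49},{"x":0,"y":0,"z":0,"wx":0,"wy":0,"wz":56},{"x":0,"y":0,"z":0,"wx":0,"wy":0,"wz":63},{"x":0,"y":0,"z":0,"wx":0,"wy":0,"wz":69}]' 0.06
python3 -m handwheel '[{"x":0,"y":0,"z":0,"wx":0,"wy":0,"wz":0},{"x":0,"y":0,"z":0,"wx":0,"wy":0,"wz":0},{"x":0,"y":0,"z":0,"wx":0,"wy":0,"wz":0}]'
python3 - <<'E'
from h import *
import pickle
np.set_printoptions(precision=3,suppress=True)
d=get("wrist");pickle.dump(d,open("w3.pkl","wb"));s=ctrl.get_state()
h=cv2.cvtColor(d["image"],cv2.COLOR_RGB2HSV)
print(s["position"],R.from_rotvec(s["tool_rot"]).as_matrix(),s["joint_positions"])
u,v=proj(d,[.492,.402,.207]).astype(int);print(u,v)
m=np.zeros(h.shape[:2],bool);m[max(v-40,0):v+40,u-40:u+40]=1
m&=cv2.inRange(h,(5,150,60),(20,255,255))>0
V=h[:,:,2][m];print(np.percentile(V,[5,25,50,75,95]))
t=m&(h[:,:,2]>np.percentile(V,95)-25)
c=max(cv2.findContours(t.astype(np.uint8),0,2)[0],key=cv2.contourArea);r=cv2.minAreaRect(c);B=cv2.boxPoints(r)
P=np.array([onz(d,*p,.207) for p in B]);print(B,P,P.mean(0),[np.linalg.norm(P[i]-P[i-1]) for i in range(4)])
a,b=sorted([P[1]-P[0],P[2]-P[1]],key=np.linalg.norm);print("long axis deg",np.degrees(np.arctan2(b[1],b[0]))%180)
E
```

```text
time: 2.33
position: [0.4841, 0.4023, 0.3304]
tool_rot: [-2.104, -2.331, 0.0]
ft_force: [-0.5, -0.6, -0.4]
grip_width: 0.691
grip_force: 0.0
time: 2.58
position: [0.4852, 0.4012, 0.3305]
tool_rot: [-2.097, -2.338, -0.0]
ft_force: [-0.7, -0.7, 0.3]
grip_width: 0.691
grip_force: 0.0
[0.485 0.401 0.33 ] [[-0.107  0.994 -0.   ]
 [ 0.994  0.107  0.   ]
 [ 0.    -0.    -1.   ]] [-0.955  0.254  0.287  1.272 -0.072  1.626 -0.573]
264 174
[149. 204. 253. 254. 254.]
[[260. 165.]
 [272. 165.]
 [272. 184.]
 [260. 184.]] [[0.486 0.412 0.207]
 [0.499 0.414 0.207]
 [0.502 0.392 0.207]
 [0.488 0.391 0.207]] [0.494 0.402 0.207] [np.float64(0.02175164277745908), np.float64(0.013209450488742176), np.float64(0.021754059636989377), np.float64(0.013465434427534465)]
long axis deg 96.93475987455518
```

```bash
python3 -m handwheel '[{"x":0,"y":0.009,"z":0.03,"wx":0,"wy":0,"wz":0},{"x":0,"y":0.009,"z":0.07,"wx":0,"wy":0,"wz":0},{"x":0,"y":0.009,"z":0.1,"wx":0,"wy":0,"wz":0},{"x":0,"y":0.009,"z":0.13,"wx":0,"wy":0,"wz":0},{"x":0,"y":0.009,"z":0.15,"wx":0,"wy":0,"wz":0},{"x":0,"y":0.009,"z":0.165,"wx":0,"wy":0,"wz":0},{"x":0,"y":0.009,"z":0.172,"wx":0,"wy":0,"wz":0},{"x":0,"y":0.009,"z":0.172,"wx":0,"wy":0,"wz":0}]'
python3 -m handwheel '[{"x":0,"y":0,"z":0,"wx":0,"wy":0,"wz":0},{"x":0,"y":0,"z":0,"wx":0,"wy":0,"wz":0},{"x":0,"y":0,"z":0,"wx":0,"wy":0,"wz":0},{"x":0,"y":0,"z":0,"wx":0,"wy":0,"wz":0},{"x":0,"y":0,"z":0,"wx":0,"wy":0,"wz":0},{"x":0,"y":0,"z":0,"wx":0,"wy":0,"wz":0}]' 0 50
```

```text
time: 3.3
position: [0.4941, 0.4004, 0.1566]
tool_rot: [-2.102, -2.335, 0.005]
ft_force: [0.3, 1.2, -0.2]
grip_width: 0.688
grip_force: 0.0
time: 3.8
position: [0.4954, 0.4012, 0.159]
tool_rot: [2.103, 2.334, 0.001]
ft_force: [0.3, -1.1, -0.0]
grip_width: 0.318
grip_force: 0.0
```

```bash
python3 -m handwheel '[{"x":0,"y":0,"z":0,"wx":0,"wy":0,"wz":0},{"x":0,"y":0,"z":0,"wx":0,"wy":0,"wz":0},{"x":0,"y":0,"z":0,"wx":0,"wy":0,"wz":0},{"x":0,"y":0,"z":0,"wx":0,"wy":0,"wz":0},{"x":0,"y":0,"z":0,"wx":0,"wy":0,"wz":0}]'
```

```text
time: 4.22
position: [0.4952, 0.4011, 0.1586]
tool_rot: [-2.103, -2.334, -0.0]
ft_force: [0.0, -0.1, 0.7]
grip_width: 0.174
grip_force: 49.7
```

```bash
python3 -m handwheel '[{"x":0,"y":0,"z":-0.008,"wx":0,"wy":0,"wz":0},{"x":0,"y":0,"z":-0.015,"wx":0,"wy":0,"wz":0},{"x":0,"y":0,"z":-0.015,"wx":0,"wy":0,"wz":0},{"x":-0.002,"y":0.018,"z":-0.015,"wx":0,"wy":0,"wz":0},{"x":-0.005,"y":0.036,"z":-0.015,"wx":0,"wy":0,"wz":0},{"x":-0.007,"y":0.054,"z":-0.015,"wx":0,"wy":0,"wz":0},{"x":-0.009,"y":0.07,"z":-0.015,"wx":0,"wy":0,"wz":0},{"x":-0.009,"y":0.07,"z":-0.05,"wx":0,"wy":0,"wz":0},{"x":-0.009,"y":0.07,"z":-0.09,"wx":0,"wy":0,"wz":0},{"x":-0.009,"y":0.07,"z":-0.13,"wx":0,"wy":0,"wz":0}]'
python3 - <<'E'
from h import *
import pickle
np.set_printoptions(precision=3,suppress=True)
d=get("scene");pickle.dump(d,open("s2.pkl","wb"));s=ctrl.get_state()
print(s["position"],R.from_rotvec(s["tool_rot"]).as_matrix(),s["ft_force"],s["joint_positions"])
E
```

```text
time: 5.05
position: [0.5655, 0.3987, 0.2886]
tool_rot: [-2.104, -2.333, 0.004]
ft_force: [1.4, 0.1, -0.9]
grip_width: 0.179
grip_force: 49.7
[0.568 0.401 0.3  ] [[-0.104  0.995  0.01 ]
 [ 0.995  0.104  0.008]
 [ 0.007  0.011 -1.   ]] [0.939 0.579 5.526] [-0.863  0.395  0.312  1.158 -0.12   1.593 -0.474]
```

```bash
python3 -m handwheel '[{"x":-0.03,"y":-0.008,"z":0,"wx":0,"wy":0,"wz":6},{"x":-0.07,"y":-0.018,"z":0,"wx":0,"wy":0,"wz":13},{"x":-0.11,"y":-0.027,"z":0,"wx":0,"wy":0,"wz":20},{"x":-0.15,"y":-0.037,"z":0,"wx":0,"wy":0,"wz":27},{"x":-0.19,"y":-0.047,"z":0,"wx":0,"wy":0,"wz":34},{"x":-0.23,"y":-0.057,"z":0,"wx":0,"wy":0,"wz":41},{"x":-0.27,"y":-0.067,"z":0,"wx":0,"wy":0,"wz":48},{"x":-0.31,"y":-0.077,"z":0,"wx":0,"wy":0,"wz":55},{"x":-0.35,"y":-0.087,"z":0,"wx":0,"wy":0,"wz":62},{"x":-0.38,"y":-0.097,"z":0,"wx":0,"wy":0,"wz":69}]'
python3 - <<'E'
from h import *
np.set_printoptions(precision=3,suppress=True)
s=ctrl.get_state();M=R.from_rotvec(s["tool_rot"]).as_matrix()
print(s["position"],M,M.T@(np.array([.481,-.205,.3])-s["position"]))
E
```

```text
time: 5.93
position: [0.5081, 0.007, 0.2888]
tool_rot: [3.058, 0.717, 0.002]
ft_force: [-0.2, -0.5, -0.9]
grip_width: 0.179
grip_force: 49.8
[0.508 0.007 0.289] [[ 0.896  0.445  0.001]
 [ 0.445 -0.896 -0.   ]
 [ 0.001  0.001 -1.   ]] [-0.119  0.178 -0.011]
```

```bash
python3 -m handwheel '[{"x":-0.02,"y":0.03,"z":-0.004,"wx":0,"wy":0,"wz":0},{"x":-0.04,"y":0.06,"z":-0.01,"wx":0,"wy":0,"wz":0},{"x":-0.06,"y":0.09,"z":-0.01,"wx":0,"wy":0,"wz":0},{"x":-0.08,"y":0.12,"z":-0.01,"wx":0,"wy":0,"wz":0},{"x":-0.1,"y":0.15,"z":-0.01,"wx":0,"wy":0,"wz":0},{"x":-0.119,"y":0.178,"z":-0.01,"wx":0,"wy":0,"wz":0},{"x":-0.119,"y":0.178,"z":-0.01,"wx":0,"wy":0,"wz":0},{"x":-0.119,"y":0.178,"z":-0.01,"wx":0,"wy":0,"wz":0}]'
python3 - <<'E'
from h import *
import pickle
np.set_printoptions(precision=3,suppress=True)
d=get("wrist");pickle.dump(d,open("w4.pkl","wb"));s=ctrl.get_state();M=R.from_rotvec(s["tool_rot"]).as_matrix()
save(d,"pics/w4.png",scale=1.5)
print(s["position"],M,s["joint_positions"],s["ft_force"])
h=cv2.cvtColor(d["image"],cv2.COLOR_RGB2HSV)
m=cv2.inRange(h,(60,60,20),(90,255,140))
n,l,st,c=cv2.connectedComponentsWithStats(m)
for i in range(1,n):
    if st[i,4]>60: print(c[i],st[i],onz(d,*c[i],.087))
E
```

```text
time: 6.6
position: [0.4822, -0.2041, 0.2988]
tool_rot: [3.057, 0.723, 0.001]
ft_force: [-0.0, 0.5, -2.1]
grip_width: 0.178
grip_force: 49.8
[ 0.483 -0.202  0.299] [[ 0.892  0.451  0.001]
 [ 0.451 -0.892  0.001]
 [ 0.001 -0.001 -1.   ]] [-0.481 -0.005  0.834  1.609  0.003  1.536 -0.75 ] [-0.252  0.503 -2.5  ]
[314.58 116.25] [306  95  20  44 583] [ 0.568 -0.246  0.087]
[196.343 117.609] [186  96  20  45 583] [ 0.496 -0.104  0.087]
```

View pics/w4.png

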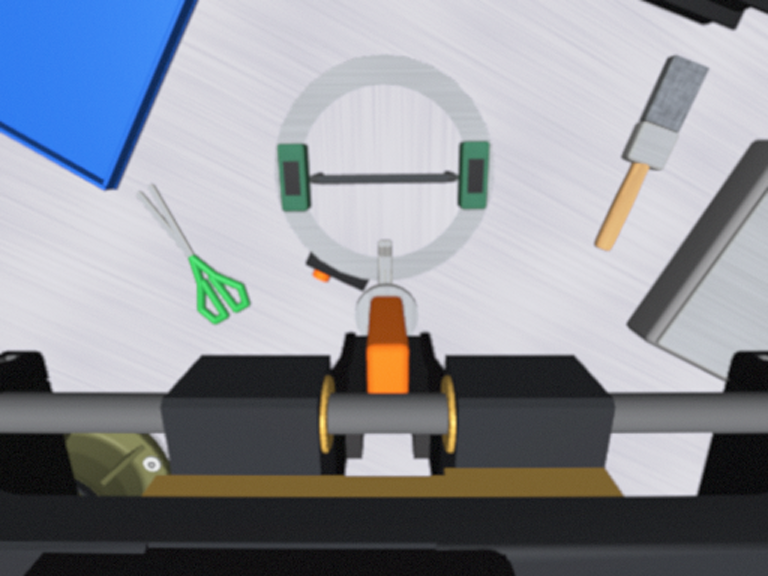

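The wrist view shows the lid's bar from (312,179) to (458,177), the loggers at (295,176) and (474,175), and the hook tip at (385,243). The hook points at the bar about 60 mm short of it, well clear of the scissors at (210,290).

```bash
python3 - <<'E'
from h import *
import pickle
np.set_printoptions(precision=4,suppress=True)
d=pickle.load(open("w4.pkl","rb"));s=ctrl.get_state();M=R.from_rotvec(s["tool_rot"]).as_matrix();p=np.array(s["position"])
g=cv2.cvtColor(d["image"],cv2.COLOR_RGB2GRAY)
cols=np.arange(215,300,3);rows=[]
for c in cols:
    w=100-g[108:130,c].astype(float);w[w<0]=0;rows.append((w*np.arange(108,130)).sum()/w.sum())
k=np.polyfit(cols,rows,1);print(k,np.std(np.polyval(k,cols)-rows))
A,B=[onz(d,c,np.polyval(k,c),.109) for c in(312/1.5,458/1.5)];print("ends",A,B,np.linalg.norm(A-B),np.degrees(np.arctan2(*(B-A)[1::-1])))
mid=(A+B)/2
print("mid tool",M.T@(mid-p),"ends tool",M.T@(A-p),M.T@(B-p))
for z in(.0876,):
  l,r=onz(d,196.3,117.6,.085),onz(d,314.6,116.25,.085);print("logmid",(l+r)/2,np.degrees(np.arctan2(*(r-l)[1::-1])))
tip=p+M@np.array([.0,0,.1166-.004]) ;
for dx in(.010,.016): print("tip pred",proj(d,p+M@np.array([dx,0,.1096]))*1.5)
E
```

```text
[ -0.0157 122.8016] 0.22741758374728124
ends [ 0.5032 -0.1221  0.109 ] [ 0.5602 -0.232   0.109 ] 0.12379880455709508 -62.58943791965595
mid tool [0.0543 0.0002 0.1896] ends tool [ 0.0537 -0.0617  0.1896] [0.0549 0.0621 0.1895]
logmid [ 0.5317 -0.1751  0.085 ] -62.834171244734726
tip pred [384.7055 249.9666]
tip pred [384.6466 241.5775]
```

```bash
python3 -m handwheel '[{"x":0,"y":0,"z":0.02,"wx":0,"wy":0,"wz":0},{"x":0,"y":0,"z":0.045,"wx":0,"wy":0,"wz":0},{"x":0,"y":0,"z":0.07,"wx":0,"wy":0,"wz":0},{"x":0,"y":0,"z":0.085,"wx":0,"wy":0,"wz":0},{"x":0,"y":0,"z":0.09,"wx":0,"wy":0,"wz":0},{"x":0,"y":0,"z":0.09,"wx":0,"wy":0,"wz":0},{"x":0,"y":0,"z":0.09,"wx":0,"wy":0,"wz":0}]' - 60
python3 -m handwheel '[{"x":0.012,"y":0,"z":0,"wx":0,"wy":0,"wz":0},{"x":0.024,"y":0,"z":0,"wx":0,"wy":0,"wz":0},{"x":0.036,"y":0,"z":0,"wx":0,"wy":0,"wz":0},{"x":0.046,"y":0,"z":0,"wx":0,"wy":0,"wz":0},{"x":0.054,"y":0,"z":0,"wx":0,"wy":0,"wz":0},{"x":0.054,"y":0,"z":0,"wx":0,"wy":0,"wz":0},{"x":0.054,"y":0,"z":0,"wx":0,"wy":0,"wz":0}]'
python3 - <<'E'
from h import *
import pickle
np.set_printoptions(precision=4,suppress=True)
d=get("wrist");pickle.dump(d,open("w5.pkl","wb"));s=ctrl.get_state()
save(d,"pics/w5.png",scale=1.5);print(s["position"],s["tool_rot"],s["ft_force"],s["torque"])
E
```

```text
time: 7.23
position: [0.484, -0.2004, 0.2092]
tool_rot: [3.054, 0.734, 0.001]
ft_force: [-0.4, 0.3, -2.1]
grip_width: 0.179
grip_force: 59.8
time: 7.82
position: [0.5315, -0.1768, 0.2087]
tool_rot: [3.054, 0.733, -0.001]
ft_force: [-0.4, -0.4, -2.4]
grip_width: 0.182
grip_force: 59.8
[ 0.531  -0.1773  0.2086] [ 3.0549  0.7312 -0.0006] [-0.1672 -0.7837 -1.1532] [-0.0873  0.1288  0.0031]
```

View pics/w5.png

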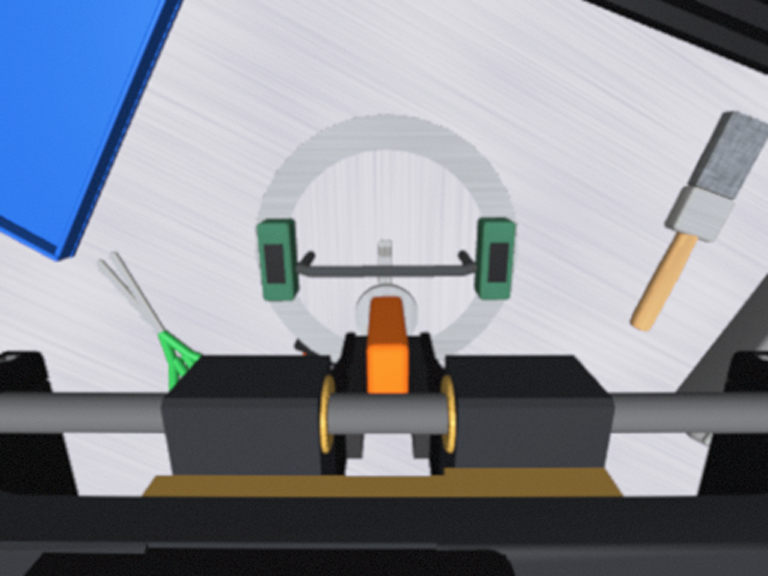

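The hook now reaches under the bar: tip at (385,243), beyond the bar at row 270, mid-bar at about column 386. Next is a small trial lift with measurement.

```bash
cat > m.py <<'E'
from h import *
np.set_printoptions(precision=3,suppress=True)
F=[];Tq=[];sl=[];dl=[];Z=[]
for i in range(6):
    d=get("wrist");s=ctrl.get_state();M=R.from_rotvec(s["tool_rot"]).as_matrix()
    F.append(s["ft_force"]);Tq.append(M.T@s["torque"]);Z.append(s["position"])
    if i>3:
        h=cv2.cvtColor(d["image"],cv2.COLOR_RGB2HSV);m=cv2.inRange(h,(60,60,20),(90,255,140));m[:,:140]=0
        n,l,st,c=cv2.connectedComponentsWithStats(m);k=sorted([(st[j,4],j) for j in range(1,n)])[-2:]
        k=sorted([j for _,j in k],key=lambda j:c[j][0])
        g=h[:,:,2].astype(float);x0,x1=int(c[k[0]][0])+32,int(c[k[1]][0])-32;r0=int(st[k[0],1]);r1=r0+st[k[0],3]-4
        cols=np.array([x for x in range(x0,x1,2)]);w=np.clip(95-g[r0+5:r1,:][:,cols],0,None)
        rows=(w*np.arange(r0+5,r1)[:,None]).sum(0)/np.maximum(w.sum(0),1);ok=w.sum(0)>60
        p=np.polyfit(cols[ok],rows[ok],1);ok&=abs(np.polyval(p,cols)-rows)<1.5;p=np.polyfit(cols[ok],rows[ok],1)
        sl.append(p[0]);q=[st[j,[0,1,2,3,4]] for j in k];cc=[c[j] for j in k]
print("t",s["time"],"pos",np.mean(Z,0),"rot",s["tool_rot"])
print("F",np.mean(F,0),np.std(F,0),"Tq tool",np.mean(Tq,0),np.std(Tq,0))
print("slope bar",sl,"loggers",cc,(cc[1]-cc[0])[1]/(cc[1]-cc[0])[0],q[0],q[1])
E
python3 m.py
python3 -m handwheel '[{"x":0,"y":0,"z":-0.006,"wx":0,"wy":0,"wz":0},{"x":0,"y":0,"z":-0.012,"wx":0,"wy":0,"wz":0},{"x":0,"y":0,"z":-0.015,"wx":0,"wy":0,"wz":0},{"x":0,"y":0,"z":-0.017,"wx":0,"wy":0,"wz":0},{"x":0,"y":0,"z":-0.019,"wx":0,"wy":0,"wz":0},{"x":0,"y":0,"z":-0.021,"wx":0,"wy":0,"wz":0},{"x":0,"y":0,"z":-0.022,"wx":0,"wy":0,"wz":0},{"x":0,"y":0,"z":-0.022,"wx":0,"wy":0,"wz":0},{"x":0,"y":0,"z":-0.022,"wx":0,"wy":0,"wz":0}]'
python3 m.py
```

```text
time: 8.87
position: [0.5311, -0.1767, 0.2301]
tool_rot: [-3.055, -0.732, 0.001]
ft_force: [0.3, 0.3, -6.3]
grip_width: 0.181
grip_force: 59.8Traceback (most recent call last):
  File "m.py", line 14, in <module>
    p=np.polyfit(cols[ok],rows[ok],1);ok&=abs(np.polyval(p,cols)-rows)<1.5;p=np.polyfit(cols[ok],rows[ok],1)
    raise TypeError("expected non-empty vector for x")
TypeError: expected non-empty vector for x
Traceback (most recent call last):
  File "m.py", line 14, in <module>
    p=np.polyfit(cols[ok],rows[ok],1);ok&=abs(np.polyval(p,cols)-rows)<1.5;p=np.polyfit(cols[ok],rows[ok],1)
TypeError: expected non-empty vector for x
```

```bash
sed -i 's/clip(95-g/clip(125-g/; s/range(x0,x1,2)\]/range(x0,x1,2) if abs(x-257)>22]/' m.py
python3 - <<'E'
import pickle,cv2
d=pickle.load(open("w5.pkl","rb"));print(cv2.cvtColor(d["image"],cv2.COLOR_RGB2HSV)[165:195,215,2])
E
python3 m.py
```

```text
[225 224 225 224 225 224 225 225 225 226 224 201 144  93  87  90  89  88
  93 133 194 224 226 225 224 225 225 224 225 225]
t 9.4167 pos [ 0.531 -0.177  0.23 ] rot [-3.055 -0.732 -0.   ]
F [ 0.323 -0.021 -6.116] [0.182 0.509 0.4  ] Tq tool [-0.054 -0.158 -0.   ] [0.032 0.025 0.018]
slope bar [np.float64(-0.024037371495054617), np.float64(-0.02376322776123303)] loggers [array([186.891, 169.917]), array([322.921, 166.676])] -0.023826637478328156 [174 146  25  52 820] [312 143  24  51 827]
```

```bash
sed -n '5,20p' m.py >/dev/null; python3 - <<'E'
import pickle
src=open('m.py').read().replace("d=get(\"wrist\")","d=pickle.load(open('w5.pkl','rb'))")
exec("import pickle\n"+src)
from h import *
print(d["K"]); 
E
```

```text
t 9.4167 pos [ 0.531 -0.177  0.23 ] rot [-3.055 -0.732 -0.   ]
F [ 0.608  0.504 -6.105] [0. 0. 0.] Tq tool [-0.013 -0.128 -0.016] [0. 0. 0.]
slope bar [np.float64(-0.004524807212624978), np.float64(-0.004524807212624978)] loggers [array([185.753, 171.716]), array([328.477, 170.81 ])] -0.006346234324377394 [172 147  26  53 916] [317 146  26  54 923]
[[295.769   0.    258.086]
 [  0.    295.769 188.978]
 [  0.      0.      1.   ]]
```

```bash
python3 -m handwheel '[{"x":0,"y":0,"z":0.002,"wx":0,"wy":0,"wz":0},{"x":0,"y":0,"z":0.004,"wx":0,"wy":0,"wz":0},{"x":0,"y":0,"z":0.007,"wx":0,"wy":0,"wz":0},{"x":0,"y":0,"z":0.01,"wx":0,"wy":0,"wz":0},{"x":0,"y":0.01,"z":0.01,"wx":0,"wy":0,"wz":0},{"x":0,"y":0.02,"z":0.01,"wx":0,"wy":0,"wz":0},{"x":0,"y":0.03,"z":0.01,"wx":0,"wy":0,"wz":0},{"x":0,"y":0.03,"z":0.01,"wx":0,"wy":0,"wz":0},{"x":0,"y":0.03,"z":0.01,"wx":0,"wy":0,"wz":0}]'
python3 m.py
python3 -m handwheel '[{"x":0,"y":0,"z":-0.004,"wx":0,"wy":0,"wz":0},{"x":0,"y":0,"z":-0.006,"wx":0,"wy":0,"wz":0},{"x":0,"y":0,"z":-0.008,"wx":0,"wy":0,"wz":0},{"x":0,"y":0,"z":-0.009,"wx":0,"wy":0,"wz":0},{"x":0,"y":0,"z":-0.01,"wx":0,"wy":0,"wz":0},{"x":0,"y":0,"z":-0.01,"wx":0,"wy":0,"wz":0},{"x":0,"y":0,"z":-0.01,"wx":0,"wy":0,"wz":0}]'
python3 m.py
```

```text
time: 10.17
position: [0.545, -0.2044, 0.2206]
tool_rot: [3.055, 0.729, -0.0]
ft_force: [0.3, -0.8, -1.8]
grip_width: 0.177
grip_force: 59.8
t 10.4667 pos [ 0.545 -0.203  0.22 ] rot [-3.054 -0.733 -0.001]
F [-0.065  0.329 -1.406] [0.421 0.415 0.36 ] Tq tool [-0.011 -0.17  -0.008] [0.022 0.019 0.024]
slope bar [np.float64(-0.0030810661191482233), np.float64(-0.00398684442567479)] loggers [array([162.232, 169.726]), array([300.792, 168.876])] -0.0061330472703147315 [148 146  28  51 898] [291 145  22  52 792]
time: 11.05
position: [0.5448, -0.2035, 0.2302]
tool_rot: [-3.055, -0.732, 0.001]
ft_force: [0.1, 0.3, -6.9]
grip_width: 0.176
grip_force: 59.8
t 11.35 pos [ 0.545 -0.204  0.23 ] rot [-3.055 -0.732  0.   ]
F [-0.111  0.213 -5.955] [0.327 0.457 0.402] Tq tool [ 0.069 -0.156  0.012] [0.025 0.021 0.016]
slope bar [np.float64(-0.0007996716221610197), np.float64(-0.0014101829262186047)] loggers [array([165.487, 167.346]), array([301.227, 167.707])] 0.0026586548590091467 [151 144  28  50 868] [291 144  22  51 753]
```

```bash
python3 -m handwheel '[{"x":0,"y":0,"z":0.002,"wx":0,"wy":0,"wz":0},{"x":0,"y":0,"z":0.004,"wx":0,"wy":0,"wz":0},{"x":0,"y":0,"z":0.007,"wx":0,"wy":0,"wz":0},{"x":0,"y":0,"z":0.01,"wx":0,"wy":0,"wz":0},{"x":0,"y":-0.008,"z":0.01,"wx":0,"wy":0,"wz":0},{"x":0,"y":-0.017,"z":0.01,"wx":0,"wy":0,"wz":0},{"x":0,"y":-0.017,"z":0.01,"wx":0,"wy":0,"wz":0},{"x":0,"y":-0.017,"z":0.01,"wx":0,"wy":0,"wz":0}]'
python3 m.py
python3 -m handwheel '[{"x":0,"y":0,"z":-0.004,"wx":0,"wy":0,"wz":0},{"x":0,"y":0,"z":-0.006,"wx":0,"wy":0,"wz":0},{"x":0,"y":0,"z":-0.008,"wx":0,"wy":0,"wz":0},{"x":0,"y":0,"z":-0.01,"wx":0,"wy":0,"wz":0},{"x":0,"y":0,"z":-0.012,"wx":0,"wy":0,"wz":0},{"x":0,"y":0,"z":-0.012,"wx":0,"wy":0,"wz":0},{"x":0,"y":0,"z":-0.012,"wx":0,"wy":0,"wz":0}]'
python3 m.py
```

```text
time: 12.02
position: [0.5375, -0.1872, 0.2209]
tool_rot: [-3.054, -0.735, -0.002]
ft_force: [0.6, -0.6, -1.4]
grip_width: 0.18
grip_force: 59.8
t 12.3167 pos [ 0.537 -0.188  0.221] rot [3.055 0.731 0.   ]
F [-0.02  -0.157 -1.74 ] [0.316 0.265 0.555] Tq tool [-0.011 -0.136 -0.015] [0.03  0.035 0.023]
slope bar [np.float64(-0.005388573061223338), np.float64(-0.005258884532888316)] loggers [array([177.03 , 169.277]), array([315.437, 168.434])] -0.006093470463604275 [163 145  27  52 888] [305 144  24  52 844]
time: 12.9
position: [0.5371, -0.1884, 0.2323]
tool_rot: [-3.055, -0.732, 0.0]
ft_force: [0.1, -0.7, -7.0]
grip_width: 0.179
grip_force: 59.8
t 13.2 pos [ 0.537 -0.188  0.232] rot [-3.055 -0.732  0.   ]
F [ 0.045 -0.406 -6.655] [0.184 0.512 0.761] Tq tool [-0.032 -0.145  0.004] [0.025 0.026 0.045]
slope bar [np.float64(-0.014665416176591691), np.float64(-0.014462822086443596)] loggers [array([176.506, 168.695]), array([313.061, 166.831])] -0.013648667159981425 [163 144  26  52 856] [303 143  24  51 818]
```

```bash
python3 -m handwheel '[{"x":0,"y":0,"z":0.003,"wx":0,"wy":0,"wz":0},{"x":0,"y":0,"z":0.006,"wx":0,"wy":0,"wz":0},{"x":0,"y":0,"z":0.009,"wx":0,"wy":0,"wz":0},{"x":0,"y":0,"z":0.012,"wx":0,"wy":0,"wz":0},{"x":0,"y":0.0025,"z":0.012,"wx":0,"wy":0,"wz":0},{"x":0,"y":0.0025,"z":0.012,"wx":0,"wy":0,"wz":0},{"x":0,"y":0.0025,"z":0.012,"wx":0,"wy":0,"wz":0}]'
python3 -m handwheel '[{"x":0,"y":0,"z":-0.004,"wx":0,"wy":0,"wz":0},{"x":0,"y":0,"z":-0.006,"wx":0,"wy":0,"wz":0},{"x":0,"y":0,"z":-0.008,"wx":0,"wy":0,"wz":0},{"x":0,"y":0,"z":-0.01,"wx":0,"wy":0,"wz":0},{"x":0,"y":0,"z":-0.012,"wx":0,"wy":0,"wz":0},{"x":0,"y":0,"z":-0.014,"wx":0,"wy":0,"wz":0},{"x":0,"y":0,"z":-0.014,"wx":0,"wy":0,"wz":0},{"x":0,"y":0,"z":-0.014,"wx":0,"wy":0,"wz":0}]'
python3 m.py
```

```text
time: 13.78
position: [0.5387, -0.1911, 0.221]
tool_rot: [3.055, 0.731, 0.001]
ft_force: [0.0, -0.5, -1.6]
grip_width: 0.178
grip_force: 59.8
time: 14.45
position: [0.5384, -0.1906, 0.2344]
tool_rot: [-3.055, -0.732, -0.0]
ft_force: [0.1, 1.0, -5.9]
grip_width: 0.179
grip_force: 59.8
t 14.75 pos [ 0.538 -0.191  0.234] rot [-3.055 -0.732  0.   ]
F [-0.11   0.39  -6.818] [0.544 0.335 0.503] Tq tool [-0.002 -0.161 -0.001] [0.027 0.029 0.016]
slope bar [np.float64(0.000824112885959227), np.float64(-0.005061469333205424)] loggers [array([175.926, 167.724]), array([312.413, 167.236])] -0.0035759016074621524 [162 144  26  51 861] [302 143  24  52 811]
```

Balanced: the slope matches the resting value. Now lifting clear.

```bash
python3 -m handwheel '[{"x":0,"y":0,"z":-0.003,"wx":0,"wy":0,"wz":0},{"x":0,"y":0,"z":-0.008,"wx":0,"wy":0,"wz":0},{"x":0,"y":0,"z":-0.015,"wx":0,"wy":0,"wz":0},{"x":0,"y":0,"z":-0.022,"wx":0,"wy":0,"wz":0},{"x":0,"y":0,"z":-0.03,"wx":0,"wy":0,"wz":0},{"x":0,"y":0,"z":-0.038,"wx":0,"wy":0,"wz":0},{"x":0,"y":0,"z":-0.045,"wx":0,"wy":0,"wz":0},{"x":0,"y":0,"z":-0.051,"wx":0,"wy":0,"wz":0},{"x":0,"y":0,"z":-0.055,"wx":0,"wy":0,"wz":0},{"x":0,"y":0,"z":-0.057,"wx":0,"wy":0,"wz":0}]'
python3 -m handwheel '[{"x":0,"y":0,"z":0,"wx":0,"wy":0,"wz":0},{"x":0,"y":0,"z":0,"wx":0,"wy":0,"wz":0},{"x":0,"y":0,"z":0,"wx":0,"wy":0,"wz":0},{"x":0,"y":0,"z":0,"wx":0,"wy":0,"wz":0},{"x":0,"y":0,"z":0,"wx":0,"wy":0,"wz":0}]'
python3 m.py
python3 - <<'E'
from h import *
save(get("scene"),"pics/s3.png",(110,60,390,330),2)
E
```

```text
time: 15.58
position: [0.5386, -0.1908, 0.2923]
tool_rot: [3.055, 0.732, 0.001]
ft_force: [0.0, 0.2, -6.4]
grip_width: 0.178
grip_force: 59.8
time: 16.0
position: [0.5382, -0.1906, 0.2911]
tool_rot: [-3.055, -0.732, 0.001]
ft_force: [0.4, -0.1, -6.0]
grip_width: 0.173
grip_force: 59.8
t 16.3 pos [ 0.538 -0.191  0.291] rot [-3.055 -0.732 -0.   ]
F [-0.236  0.022 -6.456] [0.583 0.342 0.299] Tq tool [-0.04  -0.181 -0.009] [0.015 0.025 0.03 ]
slope bar [np.float64(-0.001543138545340175), np.float64(0.00031640807686052555)] loggers [array([176.017, 168.024]), array([312.186, 167.49 ])] -0.003917034737951595 [163 144  25  51 842] [302 143  23  51 779]
```

View pics/s3.png

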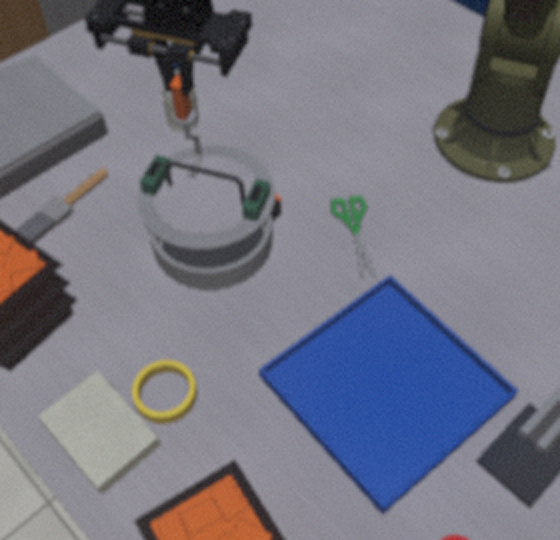

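The lid hangs level (lid at (207,190)) about 60 mm above the pot's rim, which can be seen below it. The hook is at (195,150) and the rest at (388,395). Now carrying it slowly.

```bash
python3 -m handwheel '[{"x":0.001,"y":-0.002,"z":0,"wx":0,"wy":0,"wz":0},{"x":0.0026,"y":-0.0054,"z":0,"wx":0,"wy":0,"wz":0},{"x":0.0053,"y":-0.0108,"z":0,"wx":0,"wy":0,"wz":0},{"x":0.0088,"y":-0.018,"z":0,"wx":0,"wy":0,"wz":0},{"x":0.0132,"y":-0.027,"z":0,"wx":0,"wy":0,"wz":0},{"x":0.0185,"y":-0.0377,"z":0,"wx":0,"wy":0,"wz":0},{"x":0.0238,"y":-0.0484,"z":0,"wx":0,"wy":0,"wz":0},{"x":0.0291,"y":-0.0592,"z":0,"wx":0,"wy":0,"wz":0},{"x":0.0344,"y":-0.07,"z":0,"wx":0,"wy":0,"wz":0},{"x":0.0397,"y":-0.0807,"z":0,"wx":0,"wy":0,"wz":0}]'
python3 -m handwheel '[{"x":0.0053,"y":-0.0108,"z":0,"wx":0,"wy":0,"wz":0},{"x":0.0106,"y":-0.0215,"z":0,"wx":0,"wy":0,"wz":0},{"x":0.0159,"y":-0.0323,"z":0,"wx":0,"wy":0,"wz":0},{"x":0.0212,"y":-0.0431,"z":0,"wx":0,"wy":0,"wz":0},{"x":0.0265,"y":-0.0538,"z":0,"wx":0,"wy":0,"wz":0},{"x":0.0318,"y":-0.0646,"z":0,"wx":0,"wy":0,"wz":0},{"x":0.037,"y":-0.0753,"z":0,"wx":0,"wy":0,"wz":0},{"x":0.0423,"y":-0.0861,"z":0,"wx":0,"wy":0,"wz":0},{"x":0.0476,"y":-0.0969,"z":0,"wx":0,"wy":0,"wz":0},{"x":0.0529,"y":-0.1076,"z":0,"wx":0,"wy":0,"wz":0}]'
python3 -m handwheel '[{"x":0.0053,"y":-0.0108,"z":0,"wx":0,"wy":0,"wz":0},{"x":0.0106,"y":-0.0215,"z":0,"wx":0,"wy":0,"wz":0},{"x":0.0159,"y":-0.0323,"z":0,"wx":0,"wy":0,"wz":0},{"x":0.0212,"y":-0.0431,"z":0,"wx":0,"wy":0,"wz":0},{"x":0.0265,"y":-0.0538,"z":0,"wx":0,"wy":0,"wz":0},{"x":0.0318,"y":-0.0646,"z":0,"wx":0,"wy":0,"wz":0},{"x":0.037,"y":-0.0753,"z":0,"wx":0,"wy":0,"wz":0},{"x":0.0423,"y":-0.0861,"z":0,"wx":0,"wy":0,"wz":0},{"x":0.0476,"y":-0.0969,"z":0,"wx":0,"wy":0,"wz":0},{"x":0.0529,"y":-0.1076,"z":0,"wx":0,"wy":0,"wz":0}]'
python3 -m handwheel '[{"x":0.0045,"y":-0.009,"z":0,"wx":0,"wy":0,"wz":0},{"x":0.0085,"y":-0.017,"z":0,"wx":0,"wy":0,"wz":0},{"x":0.012,"y":-0.0242,"z":0,"wx":0,"wy":0,"wz":0},{"x":0.0145,"y":-0.0295,"z":0,"wx":0,"wy":0,"wz":0},{"x":0.0168,"y":-0.034,"z":0,"wx":0,"wy":0,"wz":0},{"x":0.018,"y":-0.0368,"z":0,"wx":0,"wy":0,"wz":0},{"x":0.019,"y":-0.0386,"z":0,"wx":0,"wy":0,"wz":0},{"x":0.0195,"y":-0.0395,"z":0,"wx":0,"wy":0,"wz":0},{"x":0.0195,"y":-0.0395,"z":0,"wx":0,"wy":0,"wz":0}]'
python3 m.py
```

```text
time: 17.18
position: [0.5371, -0.0987, 0.2915]
tool_rot: [-3.054, -0.734, -0.0]
ft_force: [-0.1, 0.5, -7.1]
grip_width: 0.177
grip_force: 59.8
time: 18.02
position: [0.5356, 0.0204, 0.2915]
tool_rot: [-3.055, -0.732, -0.0]
ft_force: [-0.0, -0.2, -6.5]
grip_width: 0.178
grip_force: 59.8
time: 18.85
position: [0.534, 0.1403, 0.2914]
tool_rot: [-3.055, -0.732, -0.0]
ft_force: [0.4, 0.6, -7.6]
grip_width: 0.177
grip_force: 59.8
time: 19.6
position: [0.5336, 0.183, 0.2915]
tool_rot: [3.055, 0.731, 0.0]
ft_force: [0.6, 0.3, -6.1]
grip_width: 0.18
grip_force: 59.8
t 19.9 pos [0.534 0.183 0.292] rot [-3.055 -0.731 -0.   ]
F [ 0.004  0.056 -6.429] [0.839 0.759 0.602] Tq tool [-0.049 -0.14   0.012] [0.018 0.03  0.02 ]
slope bar [np.float64(-0.0006999391584752141), np.float64(0.004280404035525699)] loggers [array([182.264, 163.41 ]), array([306.24 , 162.811])] -0.004831835453790596 [165 144  23  50 273] [302 144  22  50 196]
```

```bash
python3 -m handwheel '[{"x":0,"y":0,"z":0.003,"wx":0,"wy":0,"wz":0},{"x":0,"y":0,"z":0.01,"wx":0,"wy":0,"wz":0},{"x":0,"y":0,"z":0.02,"wx":0,"wy":0,"wz":0},{"x":0,"y":0,"z":0.031,"wx":0,"wy":0,"wz":0},{"x":0,"y":0,"z":0.042,"wx":0,"wy":0,"wz":0},{"x":0,"y":0,"z":0.053,"wx":0,"wy":0,"wz":0},{"x":0,"y":0,"z":0.064,"wx":0,"wy":0,"wz":0},{"x":0,"y":0,"z":0.074,"wx":0,"wy":0,"wz":0},{"x":0,"y":0,"z":0.082,"wx":0,"wy":0,"wz":0},{"x":0,"y":0,"z":0.088,"wx":0,"wy":0,"wz":0}]'
python3 -m handwheel '[{"x":0,"y":0,"z":0.004,"wx":0,"wy":0,"wz":0},{"x":0,"y":0,"z":0.008,"wx":0,"wy":0,"wz":0},{"x":0,"y":0,"z":0.012,"wx":0,"wy":0,"wz":0},{"x":0,"y":0,"z":0.016,"wx":0,"wy":0,"wz":0},{"x":0,"y":0,"z":0.019,"wx":0,"wy":0,"wz":0},{"x":0,"y":0,"z":0.021,"wx":0,"wy":0,"wz":0},{"x":0,"y":0,"z":0.023,"wx":0,"wy":0,"wz":0},{"x":0,"y":0,"z":0.025,"wx":0,"wy":0,"wz":0},{"x":0,"y":0,"z":0.027,"wx":0,"wy":0,"wz":0},{"x":0,"y":0,"z":0.029,"wx":0,"wy":0,"wz":0}]'
python3 m.py
```

```text
time: 20.73
position: [0.5331, 0.183, 0.2021]
tool_rot: [3.055, 0.732, -0.002]
ft_force: [0.3, -0.8, -6.2]
grip_width: 0.177
grip_force: 59.8
time: 21.57
position: [0.5339, 0.1834, 0.1749]
tool_rot: [-3.055, -0.732, -0.002]
ft_force: [-0.5, -1.2, -2.6]
grip_width: 0.173
grip_force: 59.8
t 21.8667 pos [0.534 0.183 0.175] rot [-3.055 -0.732 -0.003]
F [-0.265 -0.037 -1.92 ] [0.243 0.519 0.476] Tq tool [-0.006 -0.159 -0.006] [0.023 0.029 0.028]
slope bar [np.float64(-0.011462520112136342), np.float64(0.0028839809007411596)] loggers [array([182.605, 164.544]), array([306.417, 162.16 ])] -0.019257818155696438 [165 145  23  50 248] [302 144  21  50 175]
```

```bash
python3 -m handwheel '[{"x":0,"y":0,"z":0.005,"wx":0,"wy":0,"wz":0},{"x":0,"y":0,"z":0.01,"wx":0,"wy":0,"wz":0},{"x":0,"y":0,"z":0.016,"wx":0,"wy":0,"wz":0},{"x":0,"y":0,"z":0.016,"wx":0,"wy":0,"wz":0},{"x":0,"y":0,"z":0.016,"wx":0,"wy":0,"wz":0},{"x":-0.012,"y":0,"z":0.016,"wx":0,"wy":0,"wz":0},{"x":-0.026,"y":0,"z":0.016,"wx":0,"wy":0,"wz":0},{"x":-0.04,"y":0,"z":0.016,"wx":0,"wy":0,"wz":0},{"x":-0.054,"y":0,"z":0.016,"wx":0,"wy":0,"wz":0},{"x":-0.065,"y":0,"z":0.016,"wx":0,"wy":0,"wz":0}]'
python3 -m handwheel '[{"x":-0.005,"y":0,"z":0,"wx":0,"wy":0,"wz":0},{"x":-0.005,"y":0,"z":-0.02,"wx":0,"wy":0,"wz":0},{"x":-0.005,"y":0,"z":-0.05,"wx":0,"wy":0,"wz":0},{"x":-0.005,"y":0,"z":-0.08,"wx":0,"wy":0,"wz":0},{"x":-0.005,"y":0,"z":-0.11,"wx":0,"wy":0,"wz":0},{"x":-0.005,"y":0,"z":-0.13,"wx":0,"wy":0,"wz":0},{"x":-0.005,"y":0,"z":-0.14,"wx":0,"wy":0,"wz":0},{"x":-0.005,"y":0,"z":-0.14,"wx":0,"wy":0,"wz":0}]'
python3 - <<'E'
from h import *
import pickle
np.set_printoptions(precision=3,suppress=True)
d=get("wrist");pickle.dump(d,open("w6.pkl","wb"));s=ctrl.get_state();M=R.from_rotvec(s["tool_rot"]).as_matrix()
print(s["position"],M,s["joint_positions"])
h=cv2.cvtColor(d["image"],cv2.COLOR_RGB2HSV)
for nm,lo,hi,z in(("logger",(60,60,20),(95,255,140),.037),("blue",(105,150,60),(120,255,255),.024)):
    m=cv2.inRange(h,lo,hi);n,l,st,c=cv2.connectedComponentsWithStats(m)
    for i in range(1,n):
        if st[i,4]>80: print(nm,c[i],st[i],onz(d,st[i,0]+st[i,2]/2,st[i,1]+st[i,3]/2,z))
m=cv2.inRange(h,(105,150,60),(120,255,255))
q=cv2.approxPolyDP(cv2.convexHull(np.vstack([x for x in cv2.findContours(m,0,2)[0] if cv2.contourArea(x)>50])),8,True)[:,0]
for p in q: print(p,onz(d,*p,.024))
print("target dz etc",M.T@(np.array([.566,.399,.32])-s["position"]))
save(d,"pics/w6.png")
E
```

```text
time: 22.7
position: [0.4748, 0.1531, 0.1586]
tool_rot: [-3.055, -0.731, 0.0]
ft_force: [-0.4, -0.3, -3.1]
grip_width: 0.176
grip_force: 59.8
time: 23.37
position: [0.4726, 0.152, 0.3008]
tool_rot: [-3.054, -0.731, -0.007]
ft_force: [1.0, -1.3, -2.5]
grip_width: 0.177
grip_force: 59.8
[0.472 0.152 0.299] [[ 0.891  0.453  0.001]
 [ 0.453 -0.891  0.001]
 [ 0.002 -0.    -1.   ]] [-0.897 -0.066  0.508  1.661  0.032  1.537 -1.492]
logger [196.526 107.914] [186  89  17  38 209] [0.49  0.269 0.037]
logger [298.366 108.211] [293  89  15  38 142] [0.562 0.126 0.037]
logger [ 49.473 299.86 ] [ 41 288  19  34 258] [0.045 0.368 0.037]
blue [185.608 120.668] [ 138    0  114  197 4924] [0.502 0.276 0.024]
blue [311.015 106.965] [ 239    0  126  207 5384] [0.57  0.126 0.024]
[279 206] [0.406 0.079 0.024]
[239 196] [0.391 0.147 0.024]
[138 136] [0.409 0.334 0.024]
[205   0] [0.631 0.316 0.024]
[250   0] [0.659 0.26  0.024]
[364  81] [0.641 0.058 0.024]
target dz etc [ 0.196 -0.178 -0.021]
```

The lid measures (0.526, 0.198) against the rest's centre at (0.525, 0.196), so it is well placed. Now taking the lifter back to the rack.

```bash
python3 -m handwheel '[{"x":0.015,"y":-0.014,"z":-0.02,"wx":0,"wy":0,"wz":-7},{"x":0.035,"y":-0.032,"z":-0.02,"wx":0,"wy":0,"wz":-14},{"x":0.056,"y":-0.051,"z":-0.02,"wx":0,"wy":0,"wz":-21},{"x":0.078,"y":-0.071,"z":-0.02,"wx":0,"wy":0,"wz":-28},{"x":0.1,"y":-0.091,"z":-0.02,"wx":0,"wy":0,"wz":-35},{"x":0.122,"y":-0.111,"z":-0.02,"wx":0,"wy":0,"wz":-42},{"x":0.145,"y":-0.132,"z":-0.02,"wx":0,"wy":0,"wz":-49},{"x":0.167,"y":-0.152,"z":-0.02,"wx":0,"wy":0,"wz":-56},{"x":0.185,"y":-0.168,"z":-0.02,"wx":0,"wy":0,"wz":-63},{"x":0.196,"y":-0.178,"z":-0.02,"wx":0,"wy":0,"wz":-69}]'
python3 -m handwheel '[{"x":0,"y":0,"z":0,"wx":0,"wy":0,"wz":0},{"x":0,"y":0,"z":0,"wx":0,"wy":0,"wz":0},{"x":0,"y":0,"z":0,"wx":0,"wy":0,"wz":0}]'
python3 - <<'E'
from h import *
import pickle
np.set_printoptions(precision=4,suppress=True)
d=get("wrist");pickle.dump(d,open("w7.pkl","wb"));s=ctrl.get_state();M=R.from_rotvec(s["tool_rot"]).as_matrix()
print(s["position"],M)
for P in([.566,.399,.1736],[.4952,.4011,.1736],[.4952,.4011,.1586]):print(M.T@(np.array(P)-s["position"]))
save(d,"pics/w7.png")
E
```

```text
time: 24.25
position: [0.5644, 0.4019, 0.314]
tool_rot: [-2.092, -2.341, 0.007]
ft_force: [0.8, -0.2, -1.6]
grip_width: 0.175
grip_force: 59.8
time: 24.5
position: [0.5651, 0.3973, 0.3169]
tool_rot: [2.107, 2.33, -0.005]
ft_force: [-0.4, -0.3, -1.9]
grip_width: 0.181
grip_force: 59.8
[0.5653 0.3971 0.3177] [[-0.1002  0.995  -0.0009]
 [ 0.995   0.1002 -0.0016]
 [-0.0015 -0.001  -1.    ]]
[0.002  0.0011 0.1441]
[ 0.0112 -0.0692  0.1441]
[ 0.0112 -0.0691  0.1591]
```

```bash
python3 -m handwheel '[{"x":0.002,"y":0.001,"z":0.03,"wx":0,"wy":0,"wz":0},{"x":0.002,"y":0.001,"z":0.06,"wx":0,"wy":0,"wz":0},{"x":0.002,"y":0.001,"z":0.09,"wx":0,"wy":0,"wz":0},{"x":0.002,"y":0.001,"z":0.12,"wx":0,"wy":0,"wz":0},{"x":0.002,"y":0.001,"z":0.138,"wx":0,"wy":0,"wz":0},{"x":0.002,"y":0.001,"z":0.144,"wx":0,"wy":0,"wz":0},{"x":0.002,"y":0.001,"z":0.144,"wx":0,"wy":0,"wz":0},{"x":0.002,"y":0.001,"z":0.144,"wx":0,"wy":0,"wz":0},{"x":0.002,"y":0.001,"z":0.144,"wx":0,"wy":0,"wz":0}]'
python3 - <<'E'
from h import *
import pickle
np.set_printoptions(precision=4,suppress=True)
p=[];
for i in range(3):
    d=get("wrist");s=ctrl.get_state();p.append(s["position"])
M=R.from_rotvec(s["tool_rot"]).as_matrix();p=np.mean(p,0)
print(p,M,s["ft_force"])
for P in([.4952,.4011,.1736],[.4952,.4011,.1586]):print(M.T@(np.array(P)-p))
pickle.dump(d,open("w8.pkl","wb"))
E
```

```text
time: 25.3
position: [0.5671, 0.4013, 0.1771]
tool_rot: [2.104, 2.332, 0.006]
ft_force: [0.1, -0.0, -0.3]
grip_width: 0.177
grip_force: 59.8
[0.567  0.4014 0.1768] [[-0.1033  0.9946  0.0024]
 [ 0.9946  0.1033  0.0019]
 [ 0.0017  0.0025 -1.    ]] [ 0.0487 -0.0276 -1.703 ]
[ 0.0071 -0.0714  0.003 ]
[ 0.007  -0.0715  0.018 ]
```

```bash
python3 -m handwheel '[{"x":0,"y":-0.01,"z":0,"wx":0,"wy":0,"wz":0},{"x":0.001,"y":-0.022,"z":0,"wx":0,"wy":0,"wz":0},{"x":0.0025,"y":-0.034,"z":0,"wx":0,"wy":0,"wz":0},{"x":0.004,"y":-0.046,"z":0,"wx":0,"wy":0,"wz":0},{"x":0.0055,"y":-0.058,"z":0,"wx":0,"wy":0,"wz":0},{"x":0.0065,"y":-0.067,"z":0,"wx":0,"wy":0,"wz":0},{"x":0.007,"y":-0.0715,"z":0,"wx":0,"wy":0,"wz":0},{"x":0.007,"y":-0.0715,"z":0,"wx":0,"wy":0,"wz":0},{"x":0.007,"y":-0.0715,"z":0,"wx":0,"wy":0,"wz":0}]'
python3 -m handwheel '[{"x":0,"y":0,"z":0.004,"wx":0,"wy":0,"wz":0},{"x":0,"y":0,"z":0.008,"wx":0,"wy":0,"wz":0},{"x":0,"y":0,"z":0.012,"wx":0,"wy":0,"wz":0},{"x":0,"y":0,"z":0.015,"wx":0,"wy":0,"wz":0},{"x":0,"y":0,"z":0.016,"wx":0,"wy":0,"wz":0},{"x":0,"y":0,"z":0.017,"wx":0,"wy":0,"wz":0},{"x":0,"y":0,"z":0.017,"wx":0,"wy":0,"wz":0},{"x":0,"y":0,"z":0.017,"wx":0,"wy":0,"wz":0}]'
```

```text
time: 26.2
position: [0.4946, 0.4006, 0.175]
tool_rot: [2.103, 2.333, 0.002]
ft_force: [1.3, -0.3, -2.4]
grip_width: 0.175
grip_force: 59.8
time: 26.87
position: [0.4943, 0.4003, 0.1585]
tool_rot: [2.104, 2.333, 0.001]
ft_force: [-1.9, -2.5, 5.6]
grip_width: 0.181
grip_force: 59.9
```

```bash
python3 -m handwheel '[{"x":0,"y":0,"z":-0.001,"wx":0,"wy":0,"wz":0},{"x":0,"y":0,"z":-0.001,"wx":0,"wy":0,"wz":0},{"x":0,"y":0,"z":-0.001,"wx":0,"wy":0,"wz":0},{"x":0,"y":0,"z":-0.001,"wx":0,"wy":0,"wz":0},{"x":0,"y":0,"z":-0.001,"wx":0,"wy":0,"wz":0},{"x":0,"y":0,"z":-0.001,"wx":0,"wy":0,"wz":0},{"x":0,"y":0,"z":-0.001,"wx":0,"wy":0,"wz":0},{"x":0,"y":0,"z":-0.001,"wx":0,"wy":0,"wz":0}]' 0.055
python3 -m handwheel '[{"x":0,"y":0,"z":-0.02,"wx":0,"wy":0,"wz":0},{"x":0,"y":0,"z":-0.05,"wx":0,"wy":0,"wz":0},{"x":0,"y":0,"z":-0.09,"wx":0,"wy":0,"wz":0},{"x":0,"y":-0.01,"z":-0.13,"wx":0,"wy":0,"wz":0},{"x":0,"y":-0.01,"z":-0.17,"wx":0,"wy":0,"wz":0},{"x":0,"y":-0.01,"z":-0.17,"wx":0,"wy":0,"wz":0},{"x":0,"y":-0.01,"z":-0.17,"wx":0,"wy":0,"wz":0},{"x":0,"y":-0.01,"z":-0.17,"wx":0,"wy":0,"wz":0}]'
python3 - <<'E'
from h import *
import pickle
np.set_printoptions(precision=3,suppress=True)
d=get("wrist");s=ctrl.get_state();print(s["position"],s["ft_force"],s["time"])
h=cv2.cvtColor(d["image"],cv2.COLOR_RGB2HSV)
u,v=proj(d,[.494,.402,.207]).astype(int)
m=np.zeros(h.shape[:2],bool);m[max(v-40,0):v+40,u-40:u+40]=1
m&=cv2.inRange(h,(5,150,60),(20,255,255))>0
V=h[:,:,2][m];t=m&(h[:,:,2]>np.percentile(V,95)-25)
c=max(cv2.findContours(t.astype(np.uint8),0,2)[0],key=cv2.contourArea);B=cv2.boxPoints(cv2.minAreaRect(c))
P=np.array([onz(d,*p,.207) for p in B]);print(P.mean(0),[np.linalg.norm(P[i]-P[i-1]) for i in range(4)],B)
T=get("top");o=pickle.load(open("top.pkl","rb"))
for q in(T,o):
    h=cv2.cvtColor(q["image"],cv2.COLOR_RGB2HSV);m=cv2.inRange(h,(3,150,90),(18,255,255));m[:180]=0;m[240:]=0
    n,l,st,c=cv2.connectedComponentsWithStats(m);print([(c[i],st[i,4]) for i in range(1,n) if st[i,4]>10])
    m=cv2.inRange(h,(60,60,20),(90,255,120));m[:150]=0;m[250:]=0;n,l,st,c=cv2.connectedComponentsWithStats(m);print([(c[i],st[i,4],onz(q,*c[i],.037)) for i in range(1,n) if st[i,4]>10])
E
```

```text
time: 27.53
position: [0.4941, 0.4006, 0.1584]
tool_rot: [2.103, 2.334, 0.0]
ft_force: [0.7, 0.3, 1.0]
grip_width: 0.617
grip_force: 0.0
time: 28.2
position: [0.4841, 0.3994, 0.3281]
tool_rot: [-2.103, -2.334, 0.0]
ft_force: [-0.3, 0.2, -1.4]
grip_width: 0.63
grip_force: 0.0
[0.484 0.399 0.327] [-0.243  0.068 -0.46 ] 28.25
[0.494 0.401 0.207] [np.float64(0.0215968983212963), np.float64(0.013113781852106559), np.float64(0.02159983118290961), np.float64(0.013368373333092378)] [[261. 165.]
 [273. 165.]
 [273. 184.]
 [261. 184.]]
[(array([133.833, 205.2  ]), np.int32(30)), (array([299.5, 235. ]), np.int32(12))]
[(array([220.183, 192.9  ]), np.int32(60), array([0.564, 0.121, 0.037])), (array([180.151, 213.877]), np.int32(73), array([0.488, 0.267, 0.037]))]
[(array([133.464, 204.929]), np.int32(28)), (array([299.364, 235.091]), np.int32(11))]
[(array([323.086, 187.704]), np.int32(81), array([ 0.578, -0.256,  0.037])), (array([282.747, 208.835]), np.int32(79), array([ 0.502, -0.106,  0.037]))]
```

The lifter is hanging within about 1 mm of its starting position, and the lid is centred in the rest. Handing in.

```bash
python3 -c "
from bench import ctrl
print(ctrl.close_job())"
```

```text
the job is handed in; nothing more can be done
None
```

The job is handed in, but `close_job()` gave no verdict: the lid was lifted level at its balance point, laid about 2 mm from the rest's measured centre, and the lifter hung back in its rack within about 1 mm, at 28 s on the robot's clock.

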